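Dock a circuit module in a test jig with its concentric feed and cross knobs

ROBOT

A 7-joint arm with a two-finger parallel gripper is mounted at the origin on the work surface. World frame = base frame: x ahead of the robot, y to its left, z up, the work surface at z = 0. Lengths are in m, angles in rad, forces in N, time in s.
With the tool pointing down it reaches from about 0.425 to 0.925 m from the base axis. Payload 6.8 kg.
Tool frame: the origin (TCP) lies between the finger pads; the fingertips stand 22 mm ahead of it and the grasp point (between the pads) lies 3 mm ahead of it (bot.tip_reach is the distance from the TCP to the fingertips, in m); z points along the fingers, x is the direction in which the jaws open and shut, and the axes are right-handed (so a half turn about z gives the same grasp; the last joint's range is limited). The gripper opens to 85 mm and grips with 20 to 120 N. Pads are 22 mm wide; open, the fingers measure 114 mm over their backs; the gripper's body (76 mm by 85 mm) begins 54 mm behind the grasp point. The pads swing forward as they close: fully open they stand 13 mm farther back than shut.
Start: joints at [1.098, 0.477, 0.022, 1.555, -0.011, 1.109, -0.083], TCP at [0.241, -0.631, 0.253] pointing down, gripper open.
Joint ranges: [-2.96, 2.96], [-0.34, 2.1], [-1.41, 1.46], [0.24, 2.44], [-1.37, 4.51], [0.17, 1.92], [-2.96, 2.96]. Speed limits (rad/s): [2.39, 2.39, 3.14, 3.14, 3.14, 3.14, 3.14].

INTERFACE

Orientations are given as a unit quaternion [w, x, y, z].
In Python, from station import bot gives the robot as it stands.
- The arm moves only by the tool step_arm, never from a script. Its argument "targets" is a list of rows, each a list of 5 numbers: the shift along the tool's x, y, z in mm, then the turn about the tool's z in degrees, then the closure, from 0 (fully open) to 1 (shut). In form: [[dx, dy, dz, spin, jaw], ...]. A call has 1 to 20 rows; each row is the pose to reach, as a shift and turn from the pose commanded when the call began, along the tool's axes at that moment; what a row does not reach only later rows make up. A row lasts 1/12 s, in which the tool goes at most 41.7 mm and 7.16 degrees, less where a joint would pass 70% of its speed; a pose out of reach is approached as far as the arm can. A call with a gripper value outside its range is refused whole. The fingers move at their own pace and stop on an object; "newtons" is the grip in N (left out, the last holds). Time passes only in rows, so rows that repeat a pose let the fingers close. It gives the time, the measured TCP pose, the force and the opening at its end, in the units of the state.
- bot.get_obs(): the state, without advancing time (a new reading comes with each control period).
- bot.read_camera(name): name is "side" or "top"; returns a dict with "frame" (420x560x3 uint8, red, green, blue), "z_map" (420x560 float32, m along the optical axis (not along the pixel's ray), 0 where there is no reading), "fov_y" (degrees; the focal length in pixels is half the picture's height over the tangent of half this angle, whatever the lens; pixels are square), "cx", "cy" (the principal point, pixels), "R" (3x3) and "t" (3): a world point X has camera coordinates R X + t. Camera axes: x right, y down, z forward; pixel columns grow to the right and rows downward; lengths in m; the calibration is good to about 2 mm. A picture is of the moment at which its call begins.
- bot.hand_in(): hands the job in, once; it reports no verdict.
The state is a dict: "t": time; "q": joint angles; "joint_vel": joint speeds; "joint_torque": joint torques, N m; "eef_pos": TCP position; "tool_rot": TCP orientation; "contact_force": force on the tool from outside, world axes, zero at the start; "torque": the same for the moment, N m; "gripper_width": opening from 0.0 (shut) to 1.0 (fully open).
Only numpy, scipy, OpenCV 4.12 (cv2) and the standard library are available. Lean on these libraries where they do the work, as an engineer would, in place of code of your own. Each camera call takes 0.05 s, during which the arm holds its last target.

TASK

The circuit module in the test jig stands off to one side of the two card-edge connectors: dock it in the wider one, the one its tongue fits, using only the jig's concentric knobs. First turn the small top knob, without moving the large one, to bring the tongue in line with the slot; then turn the large lower knob, without moving the small one, to run the tongue in until it is fully home and you feel the ram press it firmly against the bottom of the slot (about 10 N; never more than 20 N). Let go and leave it there, with the module itself and the things on the bench left alone.

Things in the scene. Friction and masses are not known exactly. Their poses are not given: they have to be found in the camera images.
- jig: Test jig, fixed to the bench: aluminium base 180 x 330 mm, top 18 mm above the bench. Its +y axis is the feed direction, from the grey gear head (112 x 100 mm, flat top 62.5 mm above the bench, at the -y end) past the nest to the two connectors; its x axis is the cross direction. Origin on the bench under the nest; the knobs' common vertical axis is at jig x 0, y -130 mm.
- feed_grip (a point): Centre of the gripping rim of the large lower knob (black, ribbed, 52 mm across, rim 19 mm high, from 2 to 21 mm above the gear head's flat top). The point lies on the axis, 74.5 mm above the bench, 12 mm above the head's top.
- cross_grip (a point): Centre of the small upper knob (black, ribbed, 28 mm across, 22 mm high, from 23 to 45 mm above the gear head's flat top; its foot is 2 mm above the large knob's top), on the same axis, 96.5 mm above the bench. Nothing else stands higher than the gear head within 90 mm of the axis.
- feed_mark (a point): White index mark on the large knob's top face, 20 mm from the axis; it turns with the knob.
- feed_knob (a joint): Angle of the large lower knob, rad, positive clockwise seen from above, limits -0.5 and 3.2; its start varies. One rad clockwise moves the jig's ram 12 mm along jig +y (rack and pinion, stiff). Stays where it is left; takes about 0.08 N m to turn freely, and 0.012 N m more for each newton with which the ram presses the module on the connector.
- cross_knob (a joint): Angle of the small upper knob, rad, positive clockwise seen from above, 0 at the start, range -2.2 to 2.2. One rad clockwise moves the nest and the module 12 mm along jig +x (sideways). Stays where it is left; takes about 0.08 N m to turn.
- tongue_tip (a point): Middle of the front edge of the module's tongue, 43.5 mm above the bench. The module is a green circuit board, 44 mm wide, 70 mm long, 3 mm thick, 0.12 kg, with a tongue 24 mm wide and 24 mm long at its +y end, lying in the nest. Axes as the jig's: y along the tongue, x sideways.
- module: The same module, lying loose in the nest. Origin in the middle of the 44 x 70 mm board, at its underside; the tongue's tip is 59 mm from it along +y.
- nest: Guide tray, 62 x 112 mm, on which the module lies between two side rails (0.7 mm play each side); it slides only along jig x. Origin moves with it; at the start it coincides with the jig's. Behind the module is the ram, a bar across the jig that the large knob drives: it starts 0.5 to 10 mm behind the module's rear edge (not known), meets it, and pushes it along the tray into the connector.
- wide_mouth (a point): Middle of the mouth of the wider card-edge connector, at the tongue's height. Slot 27 mm wide, with chamfers that widen it to 35 mm at the mouth; its bottom (the contact insert, hidden under the roof) lies 11 to 15 mm behind the mouth along +y, not known which. Axes as the jig's. It may stand on the +x or the -x side of the narrow one.
- wide_conn: The wider connector: black housing 39 mm wide, its roof 52 mm above the bench, on an aluminium bracket fixed to the jig. Origin 25.5 mm under the middle of the mouth.
- narrow_conn: The narrower connector beside it: black housing 28 mm wide, slot 16 mm, too narrow for the tongue. Not to be used. Origin 25.5 mm under the middle of its mouth.
- hex_key: black L-shaped hex key, 56 by 16 mm, lying on the jig's base plate
- spare_module: a second, smaller circuit module (40 x 60 mm, 16 mm tongue) lying on the bench: not part of this job
- solder_spool: spool of solder, 60 mm across, 38 mm high
- tweezers: steel tweezers, 120 mm long, lying on the bench
- flux_jar: jar, 44 mm across, 45 mm high
- multimeter: hand-held meter lying on the bench, 170 x 82 x 34 mm
- screwdriver: screwdriver, 170 mm long, lying on the bench
There are look-alikes about, which are no part of the job. Leave any pink or purple look-alike of the module alone.

How it is judged:
On the way, in this order (a step that is already met when the one before it is completed fails the run):
1. the tongue is in line with the wide connector's slot within 2 mm, the large knob still within 0.1 rad (2 mm at its mark) of its start (x of tongue_tip in the frame of wide_mouth between -0.002 and 0.002 m and distance of feed_mark from where it was at the start of the episode below 0.002 m), for 0.2 s.
2. the tongue is at the bottom of the slot and the ram presses it there with more than 5 N (y of tongue_tip in the frame of wide_mouth above 0.01 m and x of tongue_tip in the frame of wide_mouth between -0.002 and 0.002 m and contact force between module and wide_conn above 5 N), for 0.1 s.
At the end, for the whole second after the job is handed in: The tongue is home in the wide connector: its tip more than 10 mm behind the mouth and still pressed against the bottom of the slot (more than 1 N), within 2 mm of the slot's centre line, the module lying flat (within 0.08 rad) and at rest in the nest, the knobs let go (y of tongue_tip in the frame of wide_mouth above 0.01 m and x of tongue_tip in the frame of wide_mouth between -0.002 and 0.002 m and angle between tongue_tip's own z axis and vertical below 0.08 rad and linear speed of module below 0.01 m/s and contact force between module and wide_conn above 1 N and velocity of joint feed_knob below 0.05 rad/s and contact force between the fingers and jig below 0.5 N); the robot touches nothing.
It fails at once if the module is forced: more than 20 N against the wide connector, or more than 5 N against the narrow one (contact force between module and wide_conn above 20 N or contact force between module and narrow_conn above 5 N).
It fails at once if one knob is turned along with the other: the large knob is off its start by more than 0.15 rad (3 mm at its mark) while the tongue is more than 3.5 mm out of line (distance of feed_mark from where it was at the start of the episode above 0.003 m and (x of tongue_tip in the frame of wide_mouth above 0.0035 m or x of tongue_tip in the frame of wide_mouth below -0.0035 m)).
It fails at once if the robot touches the module (more than 1 N) (contact force between any of the fingers, the arm and module above 1 N).
It fails at once if the gripper reaches below the knobs, to the ram, the nest or the bench (grasp point lower than 70 mm above the bench) (height (world z) of the grasp point below 0.07 m).
It fails at once if a thing on the bench is displaced by more than 30 mm (distance of any of hex_key, spare_module, solder_spool, tweezers, flux_jar, multimeter, screwdriver from where it was at the start of the episode above 0.03 m).
It also fails if it takes over 72 s, if anything falls off the work surface, if the arm or the gripper's body presses on something with over 40 N, if the wrist force passes 120 N, or if a joint passes its speed limit or range.

## Working session

There is one attempt and no reset: what is moved stays moved. The work goes in short steps, Python scripts to look and compute and a tool call to move; the robot and the scene stay as the last step left them, time stands still between calls to the robot, and variables do not carry over. Pictures are saved under pics/ and viewed, and the job is handed in when it is done.

Besides the shell and the picture viewer there is one more tool, called after "Emit:" as name([rows], argument=value, ...), one row to a line, values as JSON. step_arm: Moves the arm, as the interface text tells. Its arguments: {"type":"object","properties":{"targets":{"type":"array"},"newtons":{"type":"number"}},"required":["targets"]}

```bash
mkdir -p pics; ls; cat > h.py <<'E'
from station import bot
import numpy as np, cv2
def cam(n,save=None):
    c=bot.read_camera(n)
    h,w=c['frame'].shape[:2]
    f=h/2/np.tan(np.radians(c['fov_y'])/2); c['f']=f
    if save: cv2.imwrite('pics/'+save,c['frame'][:,:,::-1])
    z=c['z_map']; v,u=np.mgrid[:h,:w]
    P=np.stack([(u-c['cx'])/f*z,(v-c['cy'])/f*z,z],-1)
    c['W']=(P-np.array(c['t']))@np.array(c['R'])
    c['W'][z==0]=np.nan
    return c
def proj(c,X):
    p=np.array(c['R'])@np.array(X)+c['t']; return p[:2]/p[2]*c['f']+[c['cx'],c['cy']]
E
python3 - <<'E'
from h import *
for n in ('top','side'):
    c=cam(n,n+'0.png'); print(n,c['f'],c['cx'],c['cy'],-np.array(c['R']).T@c['t'],np.round(c['R'],3).tolist())
    np.savez(n+'0.npz',**{k:c[k] for k in('frame','W','z_map')})
print(bot.get_obs())
E
```

```text
pics
top 432.5761663242894 290.20029077403404 203.78078088894532 [0.41312839 0.02750082 1.34794994] [[-0.014, -1.0, 0.003], [-0.997, 0.014, -0.079], [0.079, -0.004, -0.997]]
side 452.31950490502055 280.875657052122 211.6404998225548 [0.01086593 0.92371881 1.04440564] [[-0.879, -0.477, -0.01], [-0.32, 0.604, -0.73], [0.355, -0.638, -0.683]]
{'t': 0.1, 'q': array([ 1.09792189,  0.47774324,  0.02233547,  1.55633829, -0.01148813,
        1.10932278, -0.08310647]), 'joint_vel': array([-1.02308679e-03, -1.35761964e-03,  4.37803770e-04, -9.10125226e-04,
        7.15747209e-04, -1.54761737e-03, -7.15593499e-05]), 'joint_torque': array([ 4.53014058e-03, -5.97758138e+01,  1.61363292e+00, -2.81956708e+01,
        1.28257499e-02,  5.01949573e-03,  7.90048534e-05]), 'eef_pos': array([ 0.24061348, -0.63012391,  0.25241152]), 'tool_rot': array([-4.22121219e-04,  8.23638673e-01, -5.67114299e-01, -7.28255028e-04]), 'contact_force': array([0.2944881 , 0.53242836, 0.76672378]), 'torque': array([-0.01326727, -0.00197875,  0.00429364]), 'gripper_width': 0.9995592253974809}
```

View pics/top0.png

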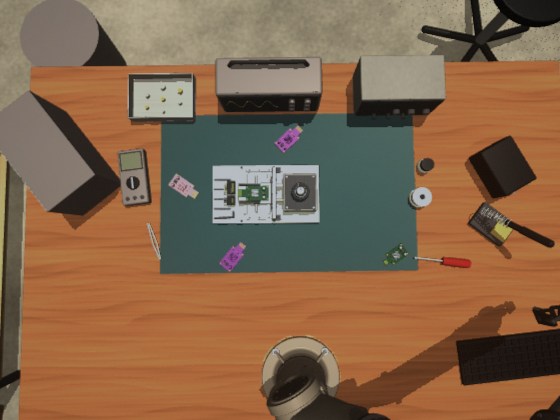

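View pics/side0.png

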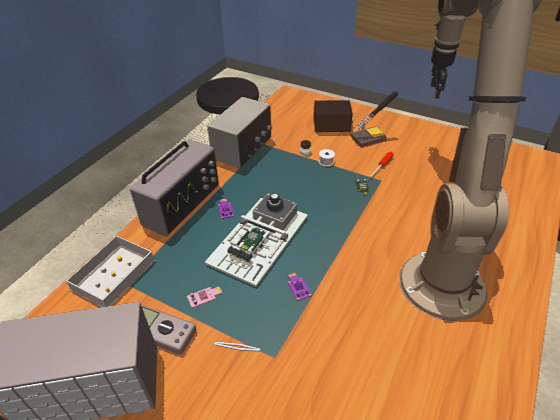

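```bash
python3 - <<'E'
import numpy as np,cv2
for n,(a,b,c,d) in {'top':(155,235,205,330),'side':(180,290,200,315)}.items():
    f=np.load(n+'0.npz')['frame'][a:b,c:d,::-1]
    cv2.imwrite(f'pics/{n}_crop.png',cv2.resize(f,None,fx=6,fy=6,interpolation=cv2.INTER_CUBIC)[:600,:800])
E
```

```text
(no output)
```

View pics/top_crop.png

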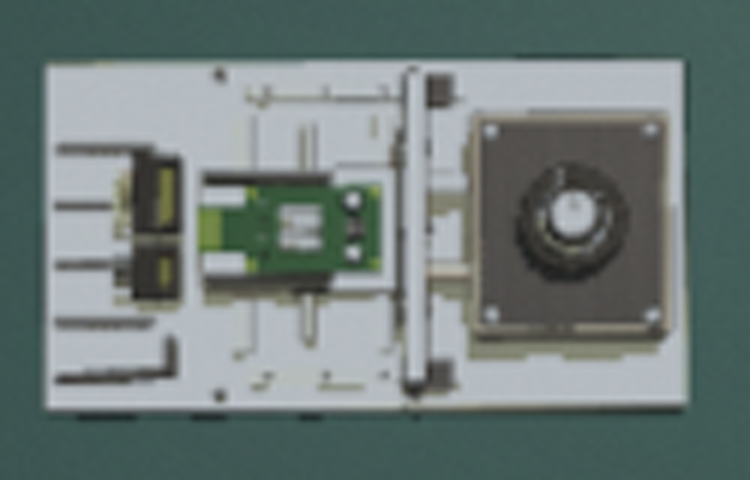

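View pics/side_crop.png

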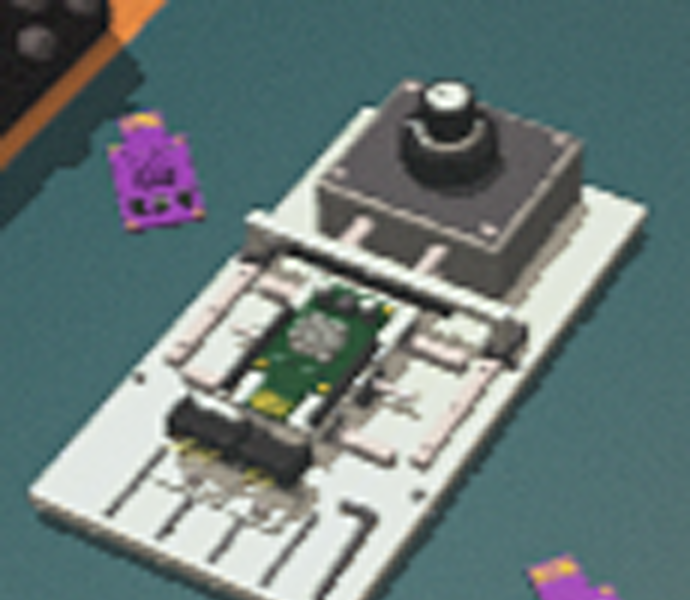

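```bash
cat >> h.py <<'E'
def rect(c,z,x0,x1,y0,y1,s=4,yaw=0,o=(0,0)):
    # plane image: rows = -x (up=+x), cols = -y (right=-y), s px per mm
    xs=np.arange(x1,x0,-1/s)*1e-3; ys=np.arange(y1,y0,-1/s)*1e-3
    X,Y=np.meshgrid(xs,ys,indexing='ij')
    ca,sa=np.cos(yaw),np.sin(yaw)
    W=np.stack([o[0]+ca*X-sa*Y,o[1]+sa*X+ca*Y,np.full_like(X,z)],-1)
    p=W@np.array(c['R']).T+c['t']
    u=p[...,0]/p[...,2]*c['f']+c['cx'];v=p[...,1]/p[...,2]*c['f']+c['cy']
    return cv2.remap(c['frame'],u.astype(np.float32),v.astype(np.float32),cv2.INTER_CUBIC)
E
python3 - <<'E'
from h import *
c=cam('top'); W=c['W']
x,y,z=W[...,0],W[...,1],W[...,2]
import sys
s=(x>.3)&(x<.65)&(y>-.2)&(y<.35)
for lo,hi,nm in((.012,.024,'base'),(.057,.068,'head'),(.048,.056,'roof'),(.08,.115,'hi')):
    m=s&(z>lo)&(z<hi)
    m2=cv2.morphologyEx(m.astype(np.uint8),cv2.MORPH_OPEN,np.ones((2,2)))
    n,l,st,ce=cv2.connectedComponentsWithStats(m2)
    for i in range(1,n):
        if st[i,4]<25: continue
        q=l==i; r=cv2.minAreaRect(np.c_[x[q],y[q]].astype(np.float32)*1000)
        print(nm,st[i],np.round(ce[i],1),np.round(r[0],1),np.round(r[1],1),round(r[2],2),'z',np.median(z[q]).round(4))
E
```

```text
base [ 214  166  107   58 2674] [250.4 199.3] [543.4  91.1] [330.2 176.7] 86.95 z nan
base [277 166  43  26 436] [298.3 172.4] [599.7  -3.9] [131.8  80.3] 89.08 z nan
base [277 188   8  11  82] [280.7 193.1] [551.2  51.5] [22.2 35.3] 89.13 z nan
base [318 197   3  14  41] [319.  203.5] [519.5 -67.4] [ 8.1 41.8] 89.05 z 0.015
head [285 174  33  38 916] [301.2 193.4] [552.2 -11.9] [ 98.7 113.7] 88.87 z nan
roof [274 177  11  19  70] [276.9 185.5] [572.8  66.3] [44.5 39.5] 39.04 z 0.0501
roof [228 185   6   9  41] [230.3 189.1] [564.  203.2] [24.9 14.5] 7.03 z 0.05
roof [228 196   6   9  37] [230.1 199.5] [531.4 203.7] [14.9 24.9] 78.64 z 0.0499
roof [272 197   5  14  38] [274.9 204.3] [519.7  71.2] [13.1 42.7] 85.72 z 0.0503
hi [293 184  17  17 210] [300.9 192.1] [549.2 -10.2] [48.1 46.4] 89.33 z 0.0854
```

```bash
python3 - <<'E'
from h import *
c=cam('top')
g=c['frame'].astype(int)
# base-plate outline: bright region on green mat
m=(g.min(2)>135).astype(np.uint8); m[:160]=0;m[235:]=0;m[:,:205]=0;m[:,330:]=0
m=cv2.morphologyEx(m,cv2.MORPH_CLOSE,np.ones((15,15)))
k,_=cv2.findContours(m,0,1); k=max(k,key=cv2.contourArea)[:,0]
R=np.array(c['R']);t=np.array(c['t']);C=-R.T@t
def ray(uv,z):
    d=np.c_[(uv[:,0]-c['cx'])/c['f'],(uv[:,1]-c['cy'])/c['f'],np.ones(len(uv))]@R
    return C+d*((z-C[2])/d[:,2])[:,None]
P=ray(k.astype(float),.018)[:,:2]*1000
hull=cv2.minAreaRect(P.astype(np.float32)); print(hull)
hx=[p for p in P]
for side,ax in(('x+',0),('x-',0)):
    mid=np.median(P[:,0]); 
    q=P[(P[:,1]>-40)&(P[:,1]<240)]; q=q[q[:,0]>600] if side=='x+' else q[q[:,0]<500]
    p=np.polyfit(q[:,1],q[:,0],1); print(side,p,np.degrees(np.arctan(-p[0])))
for yaw in(0.0175,-.0175):
    im=rect(c,.052,-70,70,20,130,5,yaw,(.551,.119))
    cv2.imwrite(f'pics/r{yaw>0}.png',im[:,:,::-1])
E
```

```text
((552.5069580078125, 98.3861312866211), (326.0320739746094, 177.04248046875), 89.19972229003906)
x+ [-2.04024562e-03  6.40048370e+02] 0.1168973008572439
x- [5.74845209e-03 4.63937119e+02] -0.3293584156527995
```

```bash
python3 - <<'E'
from h import *
c=cam('top')
a=rect(c,.052,-50,50,30,110,7,0,(.551,.119)); b=rect(c,.045,-50,50,30,110,7,0,(.551,.119))
im=np.vstack([a[140:490],b[140:490]])[:,:,::-1].copy()
cv2.imwrite('pics/r0.png',im[:600]); cv2.imwrite('pics/r1.png',b[140:490,:,::-1])
print(c['frame'][182:212,226:250].mean(2).astype(int))
E
```

```text
[[165  80  50  51  51  48  40  37  50 124 187 187 188 188 188 188 188 187
  184 185 176 161 187 188]
 [146  65  50  50  50  63  86  76  54 120 186 181 156 135 135 135 136 137
  140 141 137 133 142 142]
 [130  53  50  52  51  69  98  87  56 118 187 179 137  77  71  71  70  73
   77  78  76  77  77  76]
 [125  49  50  50  52  69  98  88  57 120 188 178 136  67  49  50  49  49
   49  44  37  42  53  51]
 [110  49  49  50  51  69  98  86  57 119 188 179 159 165 162 162 161 162
  163 146  91  84  63  63]
 [ 94  45  49  51  51  69  97  88  57 118 188 177 166 188 189 189 187 188
  187 167  97  99  67  66]
 [ 83  43  49  51  59  82  98  88  57 118 188 178 164 187 187 187 187 188
  187 163  75  83  85  80]
 [ 89  56  48  51  63  87  99  87  57 118 188 169 114 124 124 120 116 115
  115 103  66  69  74  71]
 [115  61  51  50  61  87 100  87  58 120 187 168 100 101 101  92  65  65
   64  67  65  66  67  67]
 [140  63  51  51  61  86  94  75  55 116 187 169 107 107 107  97  64  66
   65  65  67  66  61  59]
 [124  63  50  51  61  78  65  56  52 111 187 169 107 107 106  96  65  65
   64  67  66  6
[... 1230 characters left out ...]
21 113 113 108 101 114 115 119 149 187 188 173 132 132 132 129 144
  170 169 161 150 173 174]
 [176 165 131 130 129 127 132 131 146 180 188 187 184 175 175 174 175 178
  187 186 176 162 187 187]
 [167 162 151 150 159 174 174 174 178 187 187 188 187 188 188 187 188 187
  185 186 176 162 188 188]
 [104 106 104 104 126 174 186 188 188 188 187 188 187 188 188 187 187 187
  186 187 176 162 187 188]
 [115 112 103 115 154 184 188 188 187 187 187 187 187 187 188 187 186 186
  185 185 176 162 187 188]
 [174 173 170 174 182 188 178 164 188 188 188 188 189 186 187 189 186 187
  186 186 176 163 187 187]
 [187 188 188 187 188 179 144 108 153 187 188 187 187 187 187 187 187 187
  186 186 175 162 188 187]]
```

View pics/r0.png

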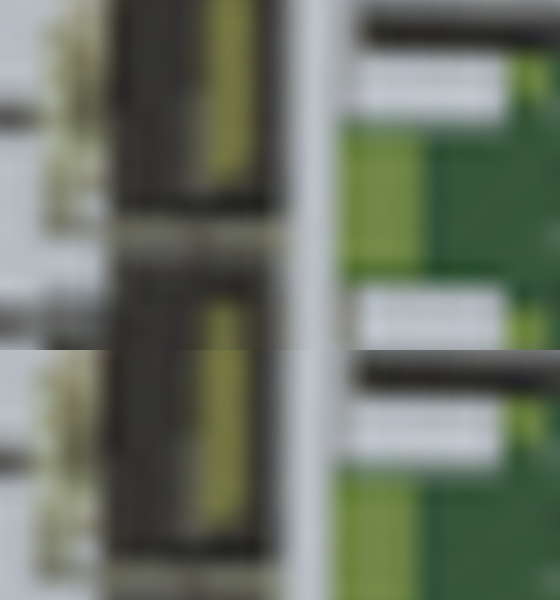

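View pics/r1.png

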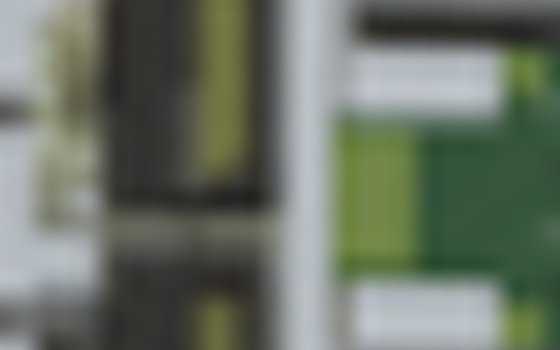

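```bash
cat >> h.py <<'E'
def cross(p,th):
    s=np.sign(p-th); i=np.where(s[1:]!=s[:-1])[0]; return i+(th-p[i])/(p[i+1]-p[i])
def ray(c,uv,z):
    R=np.array(c['R']);C=-R.T@c['t'];uv=np.atleast_2d(uv).astype(float)
    d=np.c_[(uv[:,0]-c['cx'])/c['f'],(uv[:,1]-c['cy'])/c['f'],np.ones(len(uv))]@R
    return C+d*((z-C[2])/d[:,2])[:,None]
E
python3 - <<'E'
from h import *
c=cam('top'); g=c['frame'].astype(float)
print(g[174:210,232].astype(int).tolist())
for u in(232,):
    p=g[170:210,u,0]-g[170:210,u,2]
    for th in (20,25):
        r=cross(p,th)+170; print('stripe R-B',th,np.round(r,2),np.round(ray(c,np.c_[np.full(len(r),u),r],.052)[:,0]*1000,1))
for u in (228,229,234):
    r=cross(g[174:184,u].mean(1),115)+174; print('top edge',u,r,ray(c,np.c_[np.full(len(r),u),r],.052)[:,0]*1000)
for u in(239,240,245):
    p=g[180:205,u]; print(p[6:20].astype(int).tolist()) if u==239 else 0
    q=p[:,0]
    r=cross(p.min(1) if u<242 else p.min(1),(60+188)/2 if u<242 else 120)+180; print('tongue',u,np.round(r,2),np.round(ray(c,np.c_[np.full(len(r),u),r],.045)*1000,1)[:,:2].tolist())
    print('R',p[:,2].astype(int))
# stripe/front col extents
print(g[188,224:245].astype(int).tolist())
E
```

```text
[[182, 189, 194], [181, 188, 193], [182, 188, 194], [182, 188, 194], [182, 188, 194], [182, 188, 193], [145, 149, 152], [80, 80, 79], [42, 41, 40], [98, 99, 59], [114, 117, 67], [115, 116, 66], [114, 116, 67], [113, 116, 66], [114, 117, 67], [115, 118, 68], [114, 116, 67], [108, 111, 66], [71, 71, 54], [40, 40, 38], [96, 97, 85], [85, 85, 75], [59, 58, 54], [50, 46, 38], [93, 93, 57], [107, 109, 65], [105, 108, 63], [105, 106, 63], [85, 84, 57], [61, 59, 52], [55, 55, 51], [119, 122, 107], [136, 138, 121], [170, 176, 177], [182, 188, 194], [180, 187, 192]]
stripe R-B 20 [182.49 191.88 197.33 202.42] [583.3 554.8 538.3 523. ]
stripe R-B 25 [182.62 191.68 197.54 202.16] [582.9 555.4 537.7 523.8]
top edge 228 [178.84491979] [594.55742556]
top edge 229 [178.85483871] [594.4848428]
top edge 234 [180.52857143] [589.18309778]
[[159, 165, 169], [182, 188, 194], [181, 188, 194], [119, 138, 117], [106, 129, 71], [114, 136, 73], [115, 137, 74], [114, 136, 72], [114, 136, 72], [114, 136, 72], [91, 116, 65], [161, 171, 169], [182, 189, 194], [182, 188, 194]]
tongue 239 [183.13 185.64 188.89 196.6
[... 297 characters left out ...]
.9, 173.9], [529.9, 173.9]]
R [193 194 194 139  71  48 168 193 194 118  70  71  72  73  72  72  66 169
 194 194 145  75  64  78 108]
tongue 245 [183.3  185.78 188.58 196.8  200.14] [[581.2, 158.5], [573.6, 158.6], [565.1, 158.6], [540.1, 158.8], [529.9, 158.8]]
R [187 187 187 143  77  44 144 169 168 100  58  58  58  58  58  58  59 146
 168 168 130  72  64  74  98]
[[158, 163, 144], [105, 105, 81], [89, 90, 72], [44, 44, 41], [52, 50, 48], [53, 52, 49], [61, 60, 56], [90, 90, 69], [114, 117, 67], [100, 101, 62], [60, 58, 54], [117, 120, 120], [181, 188, 194], [173, 178, 183], [162, 166, 170], [181, 188, 194], [182, 189, 194], [182, 189, 194], [181, 188, 193], [182, 189, 193], [182, 188, 194]]
```

```bash
python3 - <<'E'
from h import *
print(bot.tip_reach)
for n in('top','side'):
    c=cam(n); g=c['frame'].astype(float)
    p=proj(c,(.551,-.011,.1075)); print(n,p)
    u,v=map(int,p); 
    W=c['W'][v-12:v+12,u-12:u+12]
    m=(W[...,2]>.1035)&(W[...,2]<.115); m=cv2.morphologyEx(m.astype(np.uint8),cv2.MORPH_OPEN,np.ones((2,2)))>0
    q=W[m]; print(m.sum(),q.mean(0),np.ptp(q,axis=0), (q.max(0)+q.min(0))/2)
    im=c['frame'][v-25:v+30,u-35:u+35]; cv2.imwrite(f'pics/k_{n}.png',cv2.resize(im,None,fx=9,fy=9,interpolation=cv2.INTER_CUBIC)[:,:,::-1])
    wm=(c['frame'][v-25:v+30,u-35:u+35].min(2)>140)
    k,l,st,ce=cv2.connectedComponentsWithStats(wm.astype(np.uint8))
    for i in range(1,k):
        if st[i,4]>8: 
            C=ce[i]+[u-35,v-25]; print(st[i],C,ray(c,C,.1075)*1000)
E
```

```text
0.022
top [301.65826283 190.1293953 ]
60 [ 0.54876962 -0.01105139  0.10418295] [0.02281909 0.02124061 0.03374218] [ 0.54908938 -0.01095559  0.09700081]
[   0    0   53   55 1253] [288.42378292 189.75818037] [[552.61604025  27.15120142 107.5       ]]
[31 22  7  7 39] [300.12820513 189.87179487] [[551.80949971  -6.59934652 107.5       ]]
side [274.95818978 194.69060124]
45 [ 0.54710763 -0.00323138  0.1053451 ] [0.02225287 0.06045044 0.05057358] [ 0.54921784 -0.0202853   0.08927214]
[32 25  7  4 24] [274.  195.5] [[551.78151099  -6.19025521 107.5       ]]
[  2  29  24  26 161] [253.18012422 213.37267081] [[567.38791792  94.94384279 107.5       ]]
[ 53  42  16  13 110] [299.67272727 217.61818182] [[434.99573753  45.7363134  107.5       ]]
```

View pics/k_top.png

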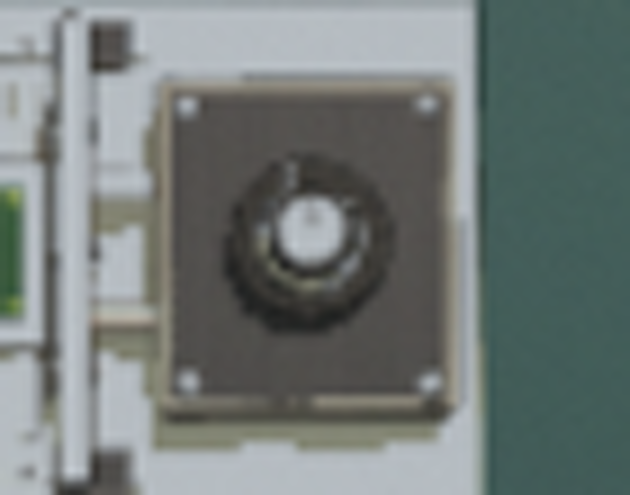

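View pics/k_side.png

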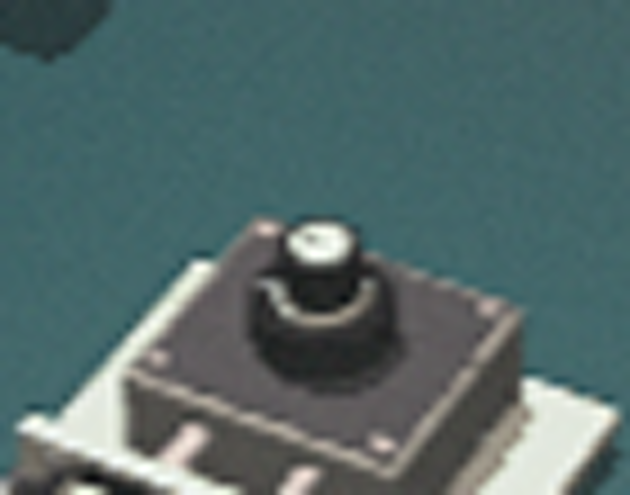

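```bash
python3 - <<'E'
from h import *
c=cam('top'); g=c['frame'][165:220,266:336].min(2)
ps=[]
for (x,y) in((188,104),(428,104),(188,382),(430,382)):
    x=int(x/9);y=int(y/9); w=g[y-2:y+3,x-2:x+3].astype(float); w=np.clip(w-90,0,None)
    yy,xx=np.mgrid[y-2:y+3,x-2:x+3]; ps.append([(w*xx).sum()/w.sum()+266,(w*yy).sum()/w.sum()+165])
P=ray(c,np.array(ps),.0645)*1000; print(np.round(P,1),P.mean(0)); 
d=P[0]-P[1]; print('yaw',np.degrees(np.arctan2(-d[0],d[1]))); d=P[2]-P[3]; print('yaw',np.degrees(np.arctan2(-d[0],d[1])));d=P[0]-P[2]; print('yaw',np.degrees(np.arctan2(d[1],d[0])))
print(bot.get_obs()['t'])
from scipy.spatial.transform import Rotation as Ro
o=bot.get_obs(); q=o['tool_rot']; R=Ro.from_quat([q[1],q[2],q[3],q[0]]).as_matrix(); print(R.round(4))
print(R.T@(np.array([.5518,-.0064,.2524])-o['eef_pos'])*1000)
E
```

```text
[[600.7  34.5  64.5]
 [600.6 -47.1  64.5]
 [505.1  35.9  64.5]
 [504.  -46.3  64.5]] [552.57635694  -5.77420645  64.5       ]
yaw -0.08314832056918627
yaw -0.755982843103375
yaw -0.797060528996706
0.45
[[ 3.568e-01 -9.342e-01 -1.000e-04]
 [-9.342e-01 -3.568e-01  1.000e-04]
 [-1.000e-04  0.000e+00 -1.000e+00]]
[-472.11713515 -513.21707213    0.89129437]
```

Emit:
step_arm([
  [-472,-513,0,0,0],
  [-472,-513,0,0,0],
  [-472,-513,0,0,0],
  [-472,-513,0,0,0],
  [-472,-513,0,0,0],
  [-472,-513,0,0,0],
  [-472,-513,0,0,0],
  [-472,-513,0,0,0],
  [-472,-513,0,0,0],
  [-472,-513,0,0,0],
  [-472,-513,0,0,0],
  [-472,-513,0,0,0],
  [-472,-513,0,0,0],
  [-472,-513,0,0,0],
  [-472,-513,0,0,0],
  [-472,-513,0,0,0],
  [-472,-513,0,0,0],
  [-472,-513,0,0,0],
  [-472,-513,0,0,0],
  [-472,-513,0,0,0],
], newtons=25)

```text
t: 2.12
eef_pos: [0.5514, -0.0074, 0.2531]
tool_rot: [0.0, 0.824, -0.567, -0.0]
contact_force: [-0.3, -0.4, -0.2]
gripper_width: 0.998
```

```bash
cat > s.py <<'E'
from h import *
from scipy.spatial.transform import Rotation as Ro
o=bot.get_obs(); q=o['tool_rot']; R=Ro.from_quat([q[1],q[2],q[3],q[0]]).as_matrix()
print(o['t'],'q',o['q'].round(3),'p',o['eef_pos'].round(4),'F',o['contact_force'].round(2),'T',o['torque'].round(3),'w',o['gripper_width'])
print(R.round(3).tolist(), 'toolx yaw',np.degrees(np.arctan2(R[1,0],R[0,0])))
print('to axis in tool mm',(R.T@(np.array([.552,-.0063,.1])-o['eef_pos'])*1000).round(1))
E
python3 s.py
```

```text
2.1167 q [ 0.178  0.297 -0.337  1.835  0.114  1.029 -1.411] p [ 0.5514 -0.0074  0.2531] F [-0.34 -0.37 -0.2 ] T [-0.072 -0.021  0.03 ] w 0.9980912912661414
[[0.356, -0.934, -0.001], [-0.934, -0.356, -0.001], [0.0, 0.001, -1.0]] toolx yaw -69.12280085074013
to axis in tool mm [ -0.9  -1.1 153.1]
```

Emit:
step_arm([
  [0,0,40,0,0],
  [0,0,80,0,0],
  [0,0,110,0,0],
  [0,0,130,0,0],
  [0,0,140,0,0.3],
  [0,0,144,0,0.4],
  [0,0,144,0,0.4],
  [0,0,144,0,0.4],
  [0,0,144,0,0.4],
], newtons=25)

```text
t: 2.87
eef_pos: [0.5528, -0.0069, 0.1109]
tool_rot: [-0.001, 0.823, -0.567, 0.001]
contact_force: [0.0, 0.0, -0.3]
gripper_width: 0.601
```

```bash
python3 s.py; python3 - <<'E'
from h import *
c=cam('side')
cv2.imwrite('pics/d1.png',cv2.resize(c['frame'][130:240,210:340],None,fx=5,fy=5,interpolation=cv2.INTER_CUBIC)[:,:,::-1])
E
```

```text
2.8667 q [ 0.14   0.476 -0.304  1.954  0.205  0.739 -1.491] p [ 0.5528 -0.0069  0.1109] F [ 0.01  0.02 -0.33] T [ 0.035 -0.04   0.051] w 0.6011789104072801
[[0.356, -0.934, 0.003], [-0.934, -0.356, -0.0], [0.001, -0.003, -1.0]] toolx yaw -69.1289950063065
to axis in tool mm [-0.8  0.6 10.9]
```

View pics/d1.png

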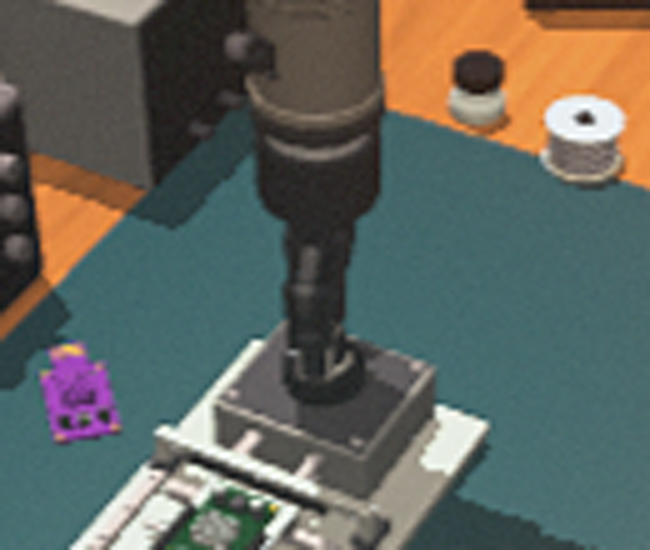

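Emit:
step_arm([
  [-0.5,0.5,0,0,0.6],
  [-0.5,0.5,0,0,0.64],
  [-0.5,0.5,0,0,0.8],
  [-0.5,0.5,0,0,1],
  [-0.5,0.5,0,0,1],
  [-0.5,0.5,0,0,1],
], newtons=25)

```text
t: 3.42
eef_pos: [0.5515, -0.0064, 0.1101]
tool_rot: [-0.0, 0.824, -0.567, 0.0]
contact_force: [-0.8, -1.0, 7.0]
gripper_width: 0.32
```

```bash
python3 s.py
```

```text
3.4167 q [ 0.139  0.476 -0.304  1.956  0.206  0.738 -1.492] p [ 0.5515 -0.0064  0.1101] F [-0.84 -1.05  7.05] T [-0.096  0.364 -0.011] w 0.32002496528634256
[[0.357, -0.934, 0.001], [-0.934, -0.357, -0.0], [0.001, -0.001, -1.0]] toolx yaw -69.1035457904252
to axis in tool mm [ 0.1 -0.6 10.1]
```

Emit:
step_arm([
  [0,0,0,0,0.6],
  [0,0,-3,0,0.6],
  [0,0,-3,0,0.6],
  [0,0,-3,0,0.7],
  [0,0,-3,0,0.8],
  [0,0,-3,0,0.8],
  [0,0,-3,0,0.8],
], newtons=20)

```text
t: 4.0
eef_pos: [0.5513, -0.0065, 0.1126]
tool_rot: [-0.0, 0.824, -0.567, 0.0]
contact_force: [-0.9, -1.1, 5.3]
gripper_width: 0.316
```

```bash
python3 s.py
```

```text
4.0 q [ 0.14   0.472 -0.305  1.955  0.203  0.743 -1.49 ] p [ 0.5513 -0.0065  0.1126] F [-0.94 -1.08  5.31] T [-0.135  0.093  0.053] w 0.3159355283757478
[[0.357, -0.934, 0.001], [-0.934, -0.357, -0.0], [0.0, -0.0, -1.0]] toolx yaw -69.10279624699513
to axis in tool mm [ 0.1 -0.7 12.6]
```

Emit:
step_arm([
  [0,0,0,5,0.8],
  [0,0,0,10,0.8],
  [0,0,0,15,0.8],
  [0,0,0,20,0.8],
  [0,0,0,25,0.8],
  [0,0,0,30,0.8],
  [0,0,0,30,0.8],
  [0,0,0,30,0.8],
])

```text
t: 4.67
eef_pos: [0.5513, -0.0061, 0.1126]
tool_rot: [0.0, -0.65, 0.76, -0.0]
contact_force: [-1.7, -0.2, 5.6]
gripper_width: 0.315
```

```bash
cat > v.py <<'E'
import sys
from h import *
c=cam('top'); d=cam('side')
a=cv2.resize(c['frame'][165:225,215:315],None,fx=6,fy=6,interpolation=cv2.INTER_CUBIC)
b=cv2.resize(d['frame'][170:270,200:320],None,fx=2,fy=2,interpolation=cv2.INTER_CUBIC)
cv2.imwrite('pics/'+sys.argv[1],np.vstack([a,np.pad(b,((0,0),(0,600-b.shape[1]),(0,0)))])[:,:,::-1])
g=c['frame'].astype(float)
for u in (239,240,245):
    p=g[178:208,u].min(1); r=cross(p,124 if u<242 else 112)+178
    print(u,np.round(ray(c,np.c_[np.full(len(r),u),r],.045)[:,0]*1000,1))
p=g[170:210,232,0]-g[170:210,232,2]; r=cross(p,22)+170; print('stripe',np.round(ray(c,np.c_[np.full(len(r),232),r],.052)[:,0]*1000,1))
E
python3 s.py; python3 v.py a1.png
```

```text
4.6667 q [ 0.04   0.46  -0.179  1.962  0.119  0.729 -1.936] p [ 0.5513 -0.0061  0.1126] F [-1.75 -0.16  5.64] T [ 0.059  0.152 -0.136] w 0.31459329092383226
[[-0.156, -0.988, 0.001], [-0.988, 0.156, 0.0], [-0.0, -0.001, -1.0]] toolx yaw -98.94750226013201
to axis in tool mm [ 0.1 -0.7 12.6]
239 [587.4 580.6 570.2 570.2 547.2 535.8 521.5 521.5]
240 [587.5 580.4 570.1 547.2 536.3 521.5 521.5]
245 [586.7 580.4 570.5 546.5 536.2 524.1]
stripe [583.3 554.8 538.2 523.2]
```

View pics/a1.png

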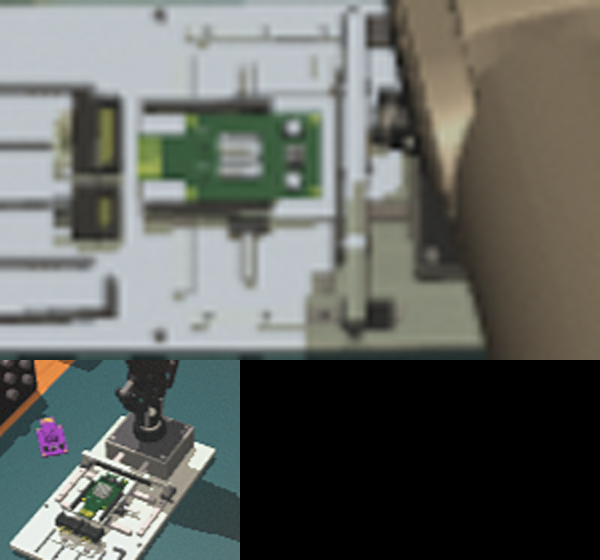

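Emit:
step_arm([
  [0,0,0,5,0.8],
  [0,0,0,10,0.8],
  [0,0,0,15,0.8],
  [0,0,0,20,0.8],
  [0,0,0,25,0.8],
  [0,0,0,30,0.8],
  [0,0,0,35,0.8],
  [0,0,0,40,0.8],
  [0,0,0,45,0.8],
  [0,0,0,49,0.8],
  [0,0,0,49,0.8],
  [0,0,0,49,0.8],
])

```text
t: 5.77
eef_pos: [0.5516, -0.0056, 0.1126]
tool_rot: [0.001, -0.277, 0.961, 0.0]
contact_force: [0.8, 2.7, 4.4]
gripper_width: 0.319
```

```bash
python3 s.py; python3 v.py a2.png
```

```text
5.7667 q [-0.127  0.454  0.03   1.973 -0.021  0.714 -2.664] p [ 0.5516 -0.0056  0.1126] F [0.84 2.69 4.39] T [ 0.524 -0.107 -0.053] w 0.31866943655600166
[[-0.847, -0.532, 0.001], [-0.532, 0.847, 0.001], [-0.001, -0.0, -1.0]] toolx yaw -147.8487978051467
to axis in tool mm [ 0.  -0.8 12.6]
239 [597.2 591.1 580.  556.2 545.4 541.3 533.7 533.7]
240 [590.1 579.8 556.2 546.2 541. ]
245 [589.9 581.4 556.2 545.9 536.4]
stripe [583.2 554.8 538.2 523.2]
```

View pics/a2.png

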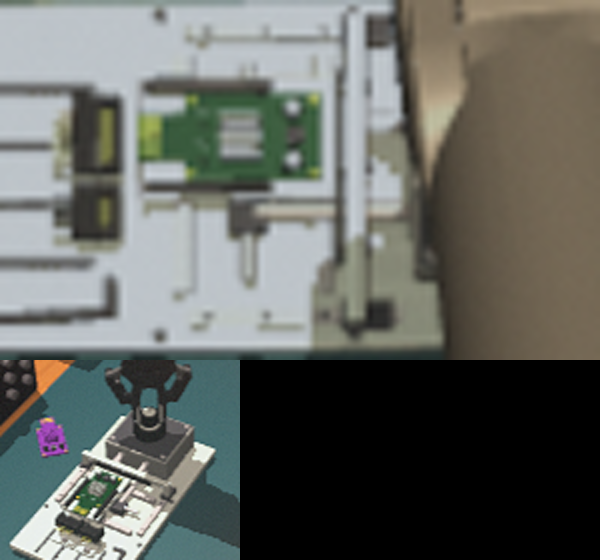

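```bash
python3 - <<'E'
from h import *
c=cam('side')
ims=[]
for z in(.052,.045):
    im=rect(c,z,-30,50,50,110,7,-.008,(.552,.1237)); ims.append(im)
cv2.imwrite('pics/sr.png',np.hstack(ims)[:,:800,::-1])
E
```

```text
(no output)
```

View pics/sr.png

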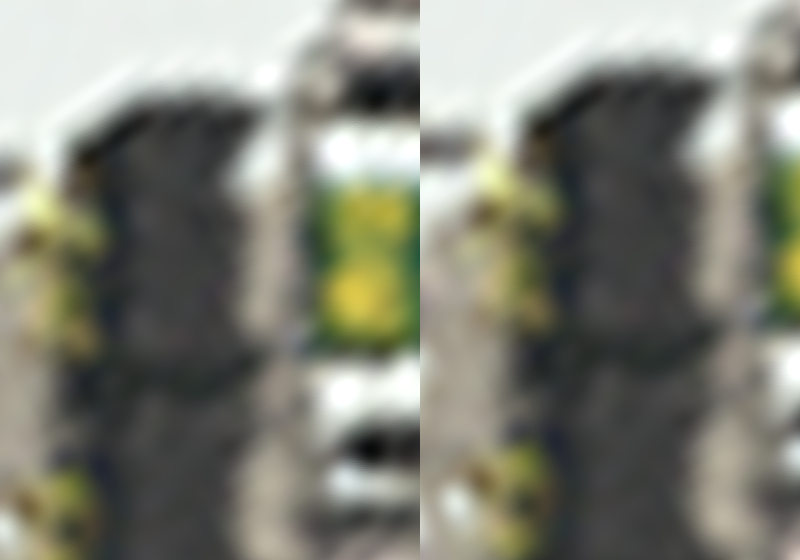

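Emit:
step_arm([
  [0,0,0,3,0.8],
  [0,0,0,6.5,0.8],
  [0,0,0,6.5,0.8],
  [0,0,0,6.5,0.8],
])

```text
t: 6.25
eef_pos: [0.5517, -0.0057, 0.1126]
tool_rot: [0.001, -0.221, 0.975, 0.0]
contact_force: [2.5, 3.8, 5.3]
gripper_width: 0.315
```

```bash
python3 s.py; python3 v.py a3.png; python3 - <<'E'
from h import *
c=cam('side')
ims=[]
for z in(.052,.045):
    im=rect(c,z,-30,50,40,110,7,-.008,(.552,.1237)); ims.append(im)
cv2.imwrite('pics/sr2a.png',ims[0][:,:,::-1]);cv2.imwrite('pics/sr2b.png',ims[1][:,:,::-1])
d=cam('top'); cv2.imwrite('pics/tr2.png',np.hstack([rect(d,z,-30,50,50,110,7,-.008,(.552,.1237))[:,:400] for z in(.0435,.052)])[:,:,::-1])
E
```

```text
6.25 q [-0.149  0.454  0.059  1.975 -0.04   0.712 -2.761] p [ 0.5517 -0.0057  0.1126] F [2.54 3.78 5.25] T [ 0.782 -0.389 -0.019] w 0.314637791588816
[[-0.902, -0.432, 0.001], [-0.432, 0.902, 0.001], [-0.002, 0.0, -1.0]] toolx yaw -154.41910335313852
to axis in tool mm [-0.  -0.7 12.6]
239 [592.8 582.2 557.1 548.2 537.4]
240 [592.6 581.8 558.1 548.2 537. ]
245 [592.5 582.5 557.4 548.  536.3]
stripe [583.3 554.9 538.3 523.2]
```

View pics/sr2b.png

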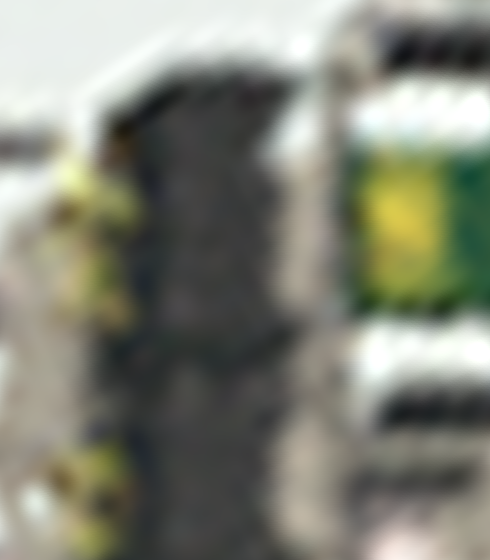

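View pics/tr2.png

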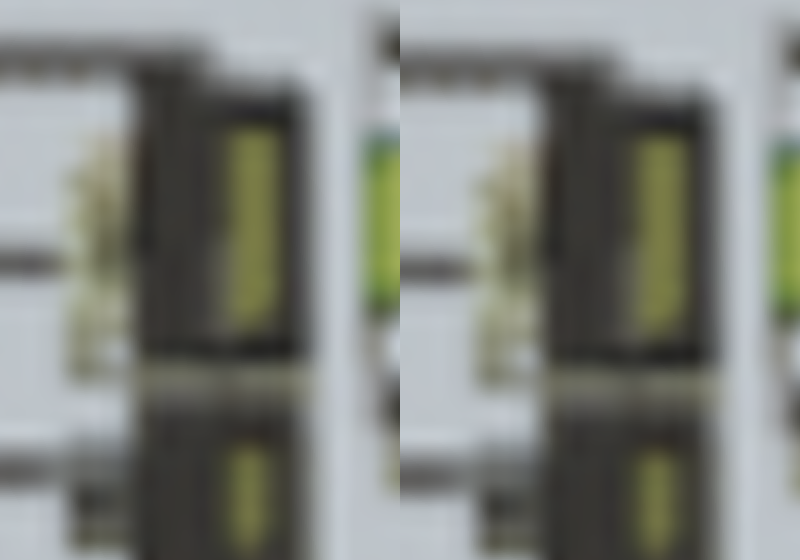

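Emit:
step_arm([
  [0,0,0,6.5,0.6],
  [0,0,0,0,0.5],
  [0,0,0,0,0.3],
])

```text
t: 6.7
eef_pos: [0.5498, -0.0072, 0.1115]
tool_rot: [-0.001, -0.223, 0.975, -0.0]
contact_force: [-0.1, -0.3, 0.2]
gripper_width: 0.627
```

```bash
python3 s.py; python3 v.py a4.png
```

```text
6.7 q [-0.147  0.455  0.059  1.977 -0.038  0.713 -2.758] p [ 0.5498 -0.0072  0.1115] F [-0.13 -0.29  0.16] T [ 0.058 -0.019 -0.008] w 0.6269482849800847
[[-0.901, -0.434, -0.003], [-0.434, 0.901, -0.001], [0.003, 0.0, -1.0]] toolx yaw -154.26922113334925
to axis in tool mm [-2.4 -0.1 11.5]
239 [592.8 582.3 557.  548.2 537.6]
240 [592.6 581.8 558.1 548.2 536.9]
245 [592.5 582.5 557.4 548.  536.2]
stripe [583.3 554.8 538.3 523.1]
```

Emit:
step_arm([
  [0,0,-10,0,0],
  [0,0,-30,0,0],
  [0,0,-40,-7,0],
  [0,0,-40,-14,0],
  [0,0,-40,-21,0],
  [0,0,-40,-28,0],
  [0,0,-40,-35,0],
  [0,0,-40,-42,0],
  [0,0,-40,-49,0],
  [0,0,-40,-56,0],
  [0,0,-40,-63,0],
  [0,0,-40,-70,0],
  [0,0,-40,-77,0],
  [0,0,-40,-84,0],
  [0,0,-40,-91,0],
  [0,0,-40,-98,0],
  [0,0,-40,-105,0],
  [0,0,-40,-112,0],
  [0,0,-40,-119,0],
  [0,0,-40,-126,0],
])

```text
t: 8.47
eef_pos: [0.551, -0.0069, 0.1529]
tool_rot: [0.0, 0.97, -0.245, 0.0]
contact_force: [-0.2, -1.2, 0.4]
gripper_width: 1.002
```

Emit:
step_arm([
  [0,0,0,-7,0],
  [0,0,0,-14,0],
  [0,0,0,-21,0],
  [0,0,0,-28,0],
  [0,0,0,-35,0],
  [0,0,0,-42,0],
  [0,0,0,-49,0],
  [0,0,0,-56,0],
  [0,0,0,-63,0],
  [0,0,0,-70,0],
  [0,0,0,-77,0],
  [0,0,0,-84,0],
  [0,0,0,-91,0],
  [0,0,0,-98,0],
  [0,0,0,-105,0],
  [0,0,0,-112,0],
  [0,0,0,-119,0],
  [0,0,0,-126,0],
  [0,0,0,-126,0],
])

```text
t: 10.05
eef_pos: [0.551, -0.0072, 0.1524]
tool_rot: [0.0, 0.659, 0.752, -0.001]
contact_force: [-0.6, -0.5, -0.1]
gripper_width: 1.001
```

```bash
python3 s.py; python3 v.py a5.png
```

```text
10.05 q [ 0.606  0.568 -0.927  1.9    0.556  0.956  1.121] p [ 0.551  -0.0072  0.1524] F [-0.56 -0.49 -0.09] T [0.046 0.059 0.024] w 1.0005973014445126
[[-0.132, 0.991, -0.0], [0.991, 0.132, -0.001], [-0.001, -0.001, -1.0]] toolx yaw 97.55760127312857
to axis in tool mm [ 0.8  1.2 52.4]
239 [592.8 582.3 557.1 548.2 537.4 533.7 533.7]
240 [592.6 581.9 558.  548.2 537. ]
245 [592.5 582.5 557.3 548.  536.2]
stripe [583.3 554.8 538.3 523.1]
```

View pics/a5.png

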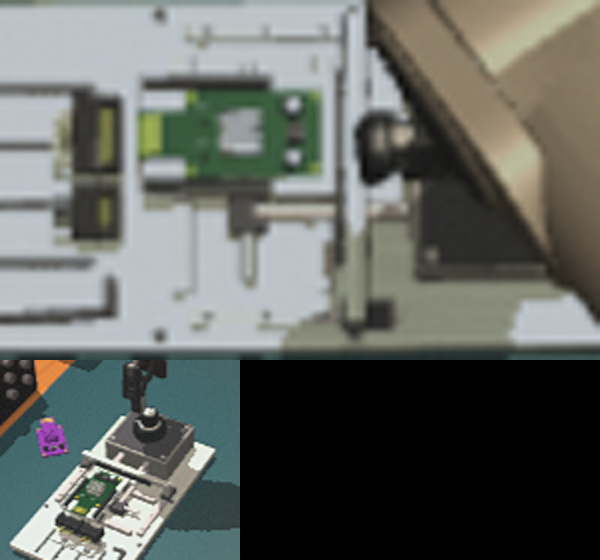

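Emit:
step_arm([
  [1.2,1,25,0,0],
  [1.2,1,45,0,0],
  [1.2,1,58,0,0],
  [1.2,1,65,0,0],
  [1.2,1,65,0,0.2],
  [1.2,1,65,0,0.25],
  [1.2,1,65,0,0.25],
  [1.2,1,65,0,0.25],
], newtons=25)

```text
t: 10.82
eef_pos: [0.5526, -0.0049, 0.0883]
tool_rot: [0.001, 0.66, 0.751, 0.001]
contact_force: [0.0, 0.4, 1.1]
gripper_width: 0.749
```

```bash
python3 s.py; python3 v.py a6.png; python3 - <<'E'
from h import *
c=cam('side')
cv2.imwrite('pics/d2.png',cv2.resize(c['frame'][140:230,230:320],None,fx=6,fy=6,interpolation=cv2.INTER_CUBIC)[:,:,::-1])
E
```

```text
10.8167 q [ 0.543  0.651 -0.854  1.938  0.652  0.853  1.038] p [ 0.5526 -0.0049  0.0883] F [0.04 0.43 1.14] T [-0.04  -0.079  0.006] w 0.7493849614883652
[[-0.128, 0.992, 0.002], [0.992, 0.128, -0.0], [-0.0, 0.002, -1.0]] toolx yaw 97.37424181738062
to axis in tool mm [ -1.3  -0.7 -11.7]
239 [592.9 582.  557.2 548.  538. ]
240 [592.7 581.8 558.2 548.1 537.1]
245 [592.6 582.3 557.5 547.9 536.3]
stripe [583.2 554.8 538.4 523.1]
```

View pics/d2.png

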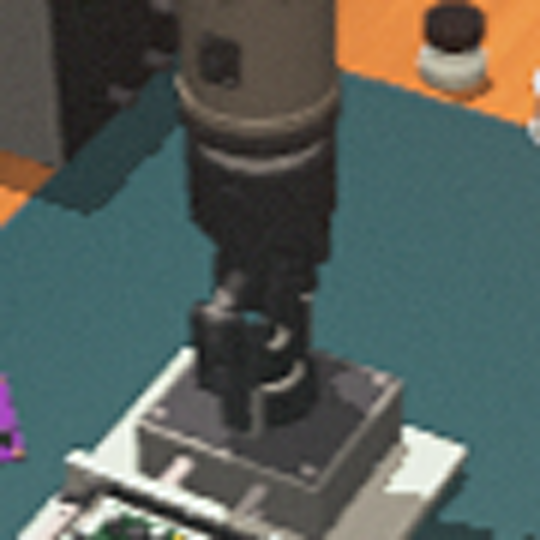

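Emit:
step_arm([
  [-0.7,-0.5,0,0,0.3],
  [-0.7,-0.5,0,0,0.36],
  [-0.7,-0.5,0,0,0.42],
  [-0.7,-0.5,0,0,0.6],
  [-0.7,-0.5,0,0,0.6],
  [-0.7,-0.5,0,0,0.6],
], newtons=30)

```text
t: 11.47
eef_pos: [0.5516, -0.0062, 0.0877]
tool_rot: [0.0, 0.66, 0.751, -0.0]
contact_force: [-2.0, -2.2, 4.4]
gripper_width: 0.596
```

```bash
python3 s.py
```

```text
11.4667 q [ 0.545  0.651 -0.853  1.94   0.653  0.853  1.039] p [ 0.5516 -0.0062  0.0877] F [-2.04 -2.21  4.42] T [-0.426  0.373  0.052] w 0.5959208308745061
[[-0.128, 0.992, 0.0], [0.992, 0.128, -0.001], [-0.001, -0.0, -1.0]] toolx yaw 97.37563397999688
to axis in tool mm [ -0.1   0.4 -12.3]
```

Emit:
step_arm([
  [-0.7,-0.5,0,5,0.6],
  [-0.7,-0.5,0,10,0.6],
  [-0.7,-0.5,0,15,0.6],
  [-0.7,-0.5,0,20,0.6],
  [-0.7,-0.5,0,25,0.6],
  [-0.7,-0.5,0,30,0.6],
])

```text
t: 11.97
eef_pos: [0.5515, -0.006, 0.0878]
tool_rot: [0.0, 0.833, 0.553, 0.001]
contact_force: [-1.4, 0.3, 2.8]
gripper_width: 0.596
```

```bash
python3 s.py; python3 v.py a7.png
```

```text
11.9667 q [ 0.464  0.606 -0.736  1.945  0.559  0.803  0.587] p [ 0.5515 -0.006   0.0878] F [-1.38  0.27  2.76] T [0.093 0.099 0.024] w 0.5955848594534855
[[0.388, 0.922, 0.001], [0.922, -0.388, 0.001], [0.001, 0.001, -1.0]] toolx yaw 67.1865892923089
to axis in tool mm [ -0.1   0.6 -12.2]
239 [592.9 582.1 557.1 548.1 538.2]
240 [592.7 581.6 558.2 548.1 537.3]
245 [592.6 582.4 557.5 547.9 536.3]
stripe [583.3 554.7 538.3 523.1]
```

View pics/a7.png

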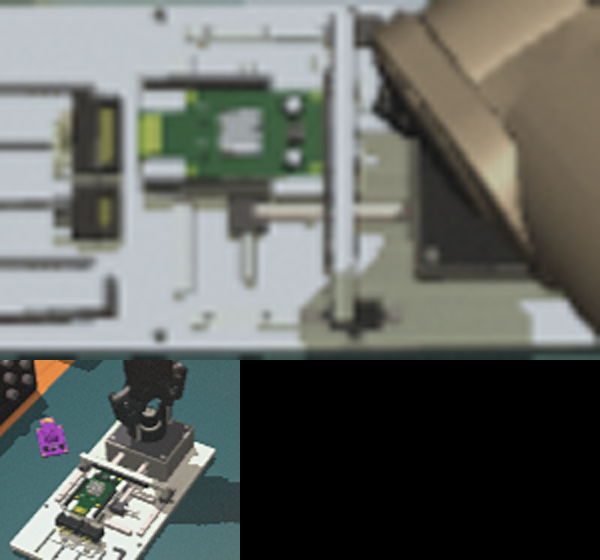

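Emit:
step_arm([
  [0,0,0,5,0.6],
  [0,0,0,10,0.6],
  [0,0,0,15,0.6],
  [0,0,0,20,0.6],
  [0,0,0,25,0.6],
  [0,0,0,30,0.6],
])

```text
t: 12.57
eef_pos: [0.5517, -0.0058, 0.0878]
tool_rot: [-0.0, 0.947, 0.32, 0.001]
contact_force: [-0.0, 0.9, 4.2]
gripper_width: 0.592
```

```bash
python3 s.py; python3 v.py a8.png; python3 -c "
from h import *;o=bot.get_obs();print(o['joint_torque'].round(3),o['torque'])"
```

```text
12.5667 q [ 0.376  0.569 -0.615  1.951  0.466  0.763  0.144] p [ 0.5517 -0.0058  0.0878] F [-0.04  0.87  4.19] T [0.225 0.019 0.072] w 0.5919891162089296
[[0.795, 0.607, 0.001], [0.607, -0.795, 0.001], [0.002, 0.0, -1.0]] toolx yaw 37.37852694537912
to axis in tool mm [ -0.    0.6 -12.2]
239 [592.9 582.2 557.1 548.1 538. ]
240 [592.7 582.2 558.1 548.1 537.4]
245 [536.3]
stripe [583.2 554.8 538.3 523.1]
[  0.736 -50.49   -6.159 -17.948   0.189   0.308  -0.828] [ 0.27105074 -0.06429415 -0.05977537]
```

View pics/a8.png

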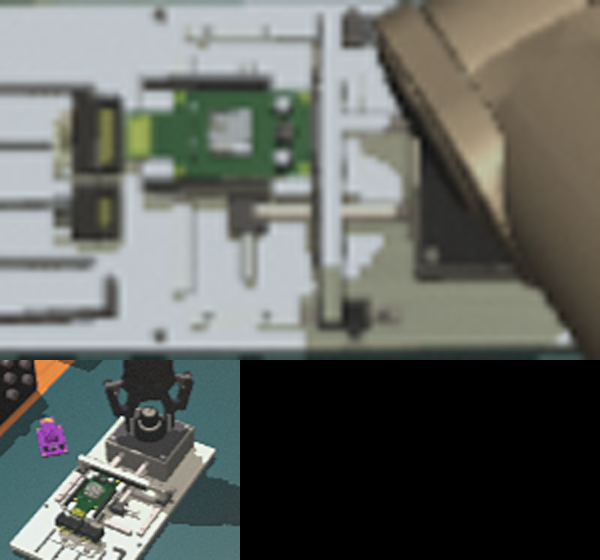

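Emit:
step_arm([
  [0,0,0,5,0.6],
  [0,0,0,10,0.6],
  [0,0,0,15,0.6],
  [0,0,0,20,0.6],
  [0,0,0,25,0.6],
  [0,0,0,30,0.6],
  [0,0,0,33,0.6],
  [0,0,0,35,0.6],
])

```text
t: 13.33
eef_pos: [0.552, -0.0057, 0.0877]
tool_rot: [-0.0, 1.0, 0.023, 0.001]
contact_force: [2.7, 2.9, 3.7]
gripper_width: 0.594
```

```bash
cat > tq.py <<'E'
import sys
from h import *
from scipy.spatial.transform import Rotation as Ro
T=[];J=[];Y=[]
for i in range(int(sys.argv[1])):
    bot.read_camera('top'); o=bot.get_obs(); q=o['tool_rot']; R=Ro.from_quat([q[1],q[2],q[3],q[0]]).as_matrix()
    T.append(o['torque'][2]);J.append(o['joint_torque'][6]);Y.append(np.degrees(np.arctan2(R[1,0],R[0,0])))
print('t',o['t'],'Tz',np.round(T,3),np.mean(T).round(3),'J7',np.round(np.mean(J),3),'yaw',np.round(Y,2)[[0,-1]],'F',o['contact_force'].round(1),o['gripper_width'].round(3),'q7',o['q'][6])
E
python3 tq.py 6; python3 v.py a9.png
```

```text
239 [592.9 582.2 557.  548.2 538.2]
240 [592.5 582.4 557.4 548.3 536.9]
245 [536.3]
stripe [583.3 554.8 538.3 523.1]Traceback (most recent call last):
  File "tq.py", line 8, in <module>
    print('t',o['t'],'Tz',np.round(T,3),np.mean(T).round(3),'J7',np.round(np.mean(J),3),'yaw',np.round(Y,2)[[0,-1]],'F',o['contact_force'].round(1),o['gripper_width'].round(3),'q7',o['q'][6])
                                                                                                                                                    ^^^^^^^^^^^^^^^^^^^^^^^^
AttributeError: 'float' object has no attribute 'round'
```

View pics/a9.png

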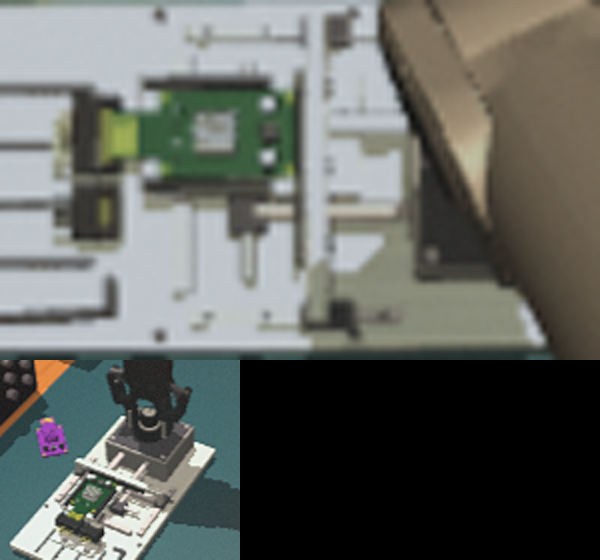

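```bash
sed -i "s/o\['gripper_width'\].round(3)/o['gripper_width']/" tq.py; python3 tq.py 5
```

```text
t 13.9833 Tz [0.084 0.113 0.068 0.059 0.047] 0.074 J7 -0.075 yaw [2.51 2.51] F [3.9 4.7 5.6] 0.5911081779528351 q7 -0.3708788738964771
```

Emit:
step_arm([
  [0,0,0,3,0.6],
  [0,0,0,6,0.6],
  [0,0,0,9,0.6],
  [0,0,0,12,0.6],
  [0,0,0,15,0.6],
  [0,0,0,17,0.6],
  [0,0,0,18,0.6],
])

```text
t: 14.57
eef_pos: [0.5521, -0.0058, 0.0877]
tool_rot: [-0.001, 0.991, -0.136, 0.001]
contact_force: [3.3, 3.9, 4.4]
gripper_width: 0.592
```

```bash
python3 tq.py 6
```

```text
t 14.8667 Tz [-0.075 -0.081 -0.1   -0.071 -0.085 -0.081] -0.082 J7 0.008 yaw [-15.62 -15.53] F [3.1 4.1 4.3] 0.5968819821726032 q7 -0.6355043663232688
```

Emit:
step_arm([
  [0,0,0,1,0.6],
  [0,0,0,2,0.6],
  [0,0,0,3,0.6],
  [0,0,0,4,0.6],
])

```text
t: 15.2
eef_pos: [0.5521, -0.0058, 0.0877]
tool_rot: [-0.001, 0.985, -0.17, 0.001]
contact_force: [4.2, 4.1, 3.4]
gripper_width: 0.594
```

```bash
cat > m.py <<'E'
from h import *
from scipy.spatial.transform import Rotation as Ro
o=bot.get_obs(); q=o['tool_rot']; R=Ro.from_quat([q[1],q[2],q[3],q[0]]).as_matrix()
print('t',o['t'],'Tz',o['torque'].round(3),'J7',o['joint_torque'][6].round(3),'v7',o['joint_vel'][6].round(3),'yaw',np.degrees(np.arctan2(R[1,0],R[0,0])).round(2),'w',round(o['gripper_width'],3))
E
python3 m.py; python3 tq.py 3
```

```text
t 15.2 Tz [ 0.992 -0.728  0.077] J7 0.147 v7 -0.173 yaw -19.55 w 0.594
t 15.35 Tz [ 0.001 -0.074 -0.078] -0.051 J7 -0.015 yaw [-19.61 -19.53] F [3.6 4.4 3.7] 0.5912464923361369 q7 -0.6942632906281729
```

Emit:
step_arm([
  [0,0,0,1,0.6],
  [0,0,0,2,0.6],
  [0,0,0,3,0.6],
  [0,0,0,4,0.6],
])

```text
t: 15.68
eef_pos: [0.5522, -0.0058, 0.0877]
tool_rot: [-0.001, 0.979, -0.204, 0.001]
contact_force: [3.3, 4.4, 3.7]
gripper_width: 0.597
```

```bash
python3 m.py; python3 v.py b1.png
```

```text
t 15.6833 Tz [ 0.907 -0.694  0.112] J7 0.147 v7 -0.175 yaw -23.55 w 0.597
239 [592.6 583.1 556.  549.  538.1 533.7 533.7]
240 [537.3]
245 [536.3]
stripe [579.5 557.9 538.3 523.2]
```

View pics/b1.png

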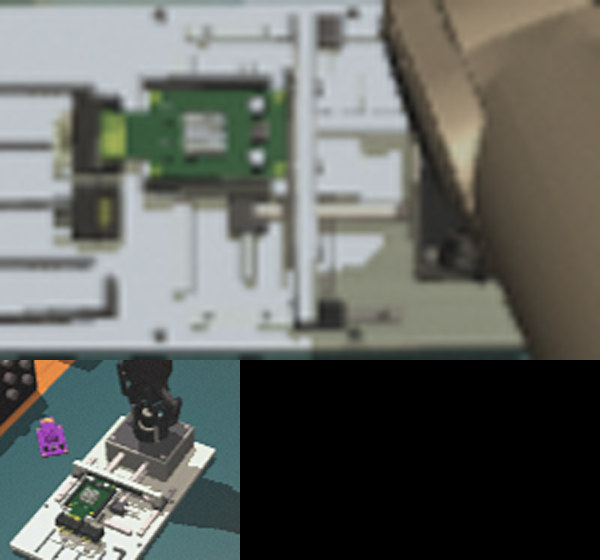

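Emit:
step_arm([
  [0,0,0,1,0.6],
  [0,0,0,2,0.6],
  [0,0,0,3,0.6],
])

```text
t: 16.03
eef_pos: [0.5521, -0.0058, 0.0877]
tool_rot: [-0.001, 0.973, -0.23, 0.001]
contact_force: [4.1, 4.1, 3.3]
gripper_width: 0.595
```

```bash
python3 m.py
```

```text
t 16.0333 Tz [ 0.934 -0.781  0.109] J7 0.149 v7 -0.173 yaw -26.55 w 0.595
```

Emit:
step_arm([
  [0,0,0,1,0.6],
  [0,0,0,2,0.6],
])

```text
t: 16.2
eef_pos: [0.5522, -0.0058, 0.0877]
tool_rot: [-0.001, 0.969, -0.247, 0.001]
contact_force: [3.9, 4.8, 3.7]
gripper_width: 0.595
```

```bash
python3 m.py
```

```text
t 16.2 Tz [ 0.941 -0.793  0.035] J7 0.147 v7 -0.174 yaw -28.55 w 0.595
```

Emit:
step_arm([
  [0,0,0,1,0.6],
  [0,0,0,2,0.6],
])

```text
t: 16.37
eef_pos: [0.5523, -0.0058, 0.0878]
tool_rot: [-0.001, 0.965, -0.263, 0.001]
contact_force: [4.4, 4.2, 3.5]
gripper_width: 0.594
```

```bash
python3 m.py
```

```text
t 16.3667 Tz [ 0.935 -0.777  0.097] J7 0.147 v7 -0.175 yaw -30.55 w 0.594
```

Emit:
step_arm([
  [0,0,0,1,0.6],
  [0,0,0,2,0.6],
])

```text
t: 16.53
eef_pos: [0.5522, -0.0058, 0.0877]
tool_rot: [-0.001, 0.96, -0.28, 0.001]
contact_force: [4.1, 3.9, 4.1]
gripper_width: 0.597
```

```bash
python3 m.py
```

```text
t 16.5333 Tz [ 0.959 -0.796  0.147] J7 0.147 v7 -0.175 yaw -32.55 w 0.597
```

Emit:
step_arm([
  [0,0,0,1,0.6],
  [0,0,0,2,0.6],
])

```text
t: 16.7
eef_pos: [0.5523, -0.0058, 0.0878]
tool_rot: [-0.001, 0.955, -0.297, 0.001]
contact_force: [4.1, 3.2, 2.2]
gripper_width: 0.594
```

```bash
python3 m.py
```

```text
t 16.7 Tz [ 0.949 -0.796  0.115] J7 0.147 v7 -0.172 yaw -34.55 w 0.594
```

Emit:
step_arm([
  [0,0,0,1,0.6],
  [0,0,0,2,0.6],
])

```text
t: 16.87
eef_pos: [0.5523, -0.0059, 0.0877]
tool_rot: [-0.001, 0.95, -0.314, 0.001]
contact_force: [3.7, 4.5, 3.5]
gripper_width: 0.596
```

```bash
python3 m.py
```

```text
t 16.8667 Tz [ 0.96  -0.831  0.105] J7 0.147 v7 -0.174 yaw -36.55 w 0.596
```

Emit:
step_arm([
  [0,0,0,1,0.6],
  [0,0,0,2,0.6],
])

```text
t: 17.03
eef_pos: [0.5523, -0.0059, 0.0877]
tool_rot: [-0.001, 0.944, -0.33, 0.001]
contact_force: [4.3, 5.8, 3.0]
gripper_width: 0.594
```

```bash
python3 m.py
```

```text
t 17.0333 Tz [ 0.928 -0.82   0.044] J7 0.147 v7 -0.173 yaw -38.55 w 0.594
```

Emit:
step_arm([
  [0,0,0,1,0.6],
  [0,0,0,2,0.6],
])

```text
t: 17.2
eef_pos: [0.5523, -0.0059, 0.0877]
tool_rot: [-0.001, 0.938, -0.347, 0.001]
contact_force: [5.1, 3.9, 3.4]
gripper_width: 0.591
```

```bash
python3 m.py
```

```text
t 17.2 Tz [ 0.988 -0.852  0.086] J7 0.147 v7 -0.174 yaw -40.55 w 0.591
```

Emit:
step_arm([
  [0,0,0,1,0.6],
  [0,0,0,2,0.6],
])

```text
t: 17.37
eef_pos: [0.5523, -0.0059, 0.0877]
tool_rot: [-0.001, 0.932, -0.363, 0.001]
contact_force: [4.6, 4.2, 3.3]
gripper_width: 0.594
```

```bash
python3 m.py; python3 v.py b2.png
```

```text
t 17.3667 Tz [ 0.897 -0.9    0.092] J7 0.147 v7 -0.172 yaw -42.55 w 0.594
239 [537.9]
240 [537.]
245 [580.7 562.1 536.3]
stripe [580.7 556.7 538.3 523.1]
```

View pics/b2.png

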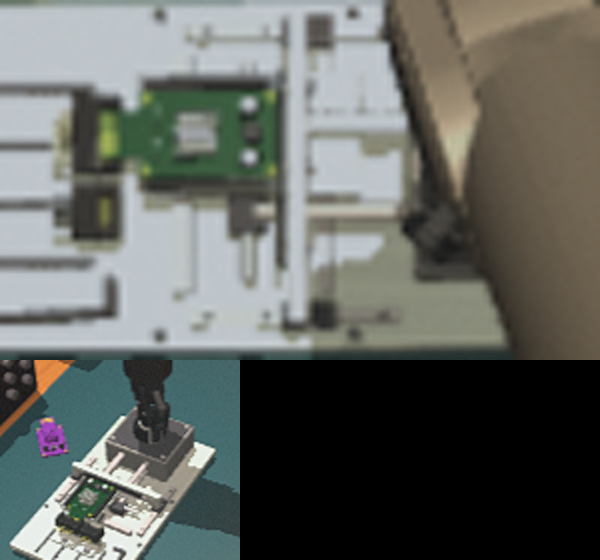

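Emit:
step_arm([
  [0,0,0,0.7,0.6],
  [0,0,0,1.4,0.6],
])

```text
t: 17.63
eef_pos: [0.5523, -0.0059, 0.0877]
tool_rot: [-0.001, 0.927, -0.374, 0.001]
contact_force: [4.2, 4.4, 4.1]
gripper_width: 0.597
```

```bash
python3 m.py
```

```text
t 17.6333 Tz [ 0.919 -0.876  0.066] J7 0.097 v7 -0.123 yaw -43.94 w 0.597
```

Emit:
step_arm([
  [0,0,0,0.7,0.6],
  [0,0,0,1.4,0.6],
])

```text
t: 17.8
eef_pos: [0.5523, -0.0059, 0.0877]
tool_rot: [-0.001, 0.923, -0.385, 0.001]
contact_force: [3.8, 4.2, 3.5]
gripper_width: 0.594
```

```bash
python3 m.py
```

```text
t 17.8 Tz [ 0.931 -0.899  0.167] J7 0.034 v7 -0.12 yaw -45.34 w 0.594
```

Emit:
step_arm([
  [0,0,0,0.7,0.6],
  [0,0,0,1.4,0.6],
])

```text
t: 17.97
eef_pos: [0.5524, -0.0059, 0.0877]
tool_rot: [-0.001, 0.918, -0.397, 0.001]
contact_force: [4.0, 3.3, 3.6]
gripper_width: 0.598
```

```bash
python3 m.py
```

```text
t 17.9667 Tz [ 0.878 -0.871  0.146] J7 -0.03 v7 -0.121 yaw -46.73 w 0.598
```

Emit:
step_arm([
  [0,0,0,0.4,0.6],
  [0,0,0,0.4,0.6],
  [0,0,0,0.4,0.6],
  [0,0,0,0.4,0.6],
])

```text
t: 18.3
eef_pos: [0.5523, -0.0059, 0.0877]
tool_rot: [-0.001, 0.917, -0.4, 0.001]
contact_force: [3.8, 4.6, 3.5]
gripper_width: 0.592
```

```bash
python3 tq.py 4
```

```text
t 18.5 Tz [0.082 0.141 0.072 0.121] 0.104 J7 -0.1 yaw [-47.11 -47.1 ] F [5.8 3.8 2.3] 0.5966088957501087 q7 -1.0970552146101393
```

Emit:
step_arm([
  [0,0,0,0.4,0.3],
  [0,0,0,0.4,0.1],
  [0,0,0,0.4,0],
  [0,0,0,0.4,0],
  [0,0,-20,0.4,0],
  [0,0,-50,0.4,0],
  [0,0,-80,0.4,0],
  [0,0,-110,0.4,0],
  [0,0,-110,0.4,0],
  [0,0,-110,0.4,0],
])

```text
t: 19.33
eef_pos: [0.5518, -0.0069, 0.1988]
tool_rot: [-0.0, 0.915, -0.404, 0.001]
contact_force: [-0.0, -0.5, -0.3]
gripper_width: 1.0
```

```bash
python3 s.py; python3 v.py b3.png
```

```text
19.3333 q [ 0.133  0.352 -0.288  1.894  0.125  0.91  -1.046] p [ 0.5518 -0.0069  0.1988] F [-0.01 -0.54 -0.31] T [-0.012  0.038 -0.013] w 1.0001743246853276
[[0.674, -0.739, 0.003], [-0.739, -0.674, -0.0], [0.002, -0.002, -1.0]] toolx yaw -47.62860679954139
to axis in tool mm [-0.6 -0.4 98.8]
239 [537.  535.2 533.6]
240 [536.8]
245 [580.6 562.7 536.2]
stripe [580.5 557.  538.2 523.3]
```

View pics/b3.png

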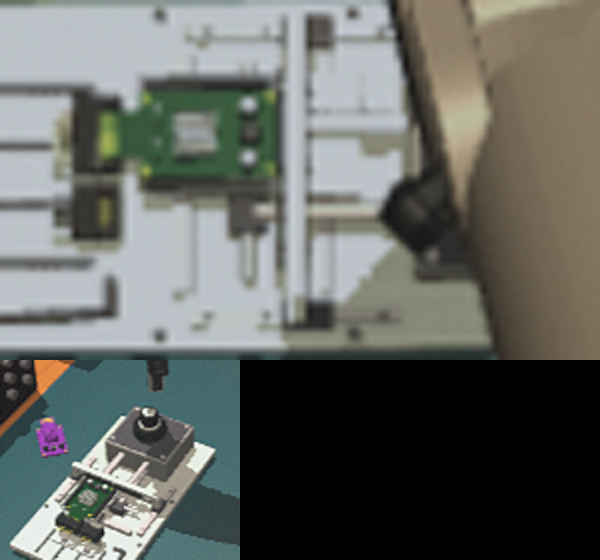

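```bash
python3 -c "
from station import bot
bot.hand_in(); print(bot.get_obs()['t'])"
```

```text
the job is handed in; nothing more can be done
the job is handed in; nothing more can be done
```

The module is docked in the wider connector, on the +x side, and handed in after about 19 s. The station gave no verdict.

**Alignment:** I turned the small knob about 85° clockwise. The top camera then put the tongue within about 0.4 mm of the slot's centre line, and the side camera read it about 0.8 mm short. After letting go of the small knob, the tongue had not moved.

**Docking:** I turned the large knob about 145° clockwise. The torque stayed at its free level until the last 3° or so, then rose steadily. That puts the ram force at an estimated 10–12 N, worked out from the wrist torque and not measured directly. The tip looked about 14–15 mm behind the mouth.

**Final checks:** After letting go and lifting about 110 mm clear, the module had not sprung back and looked flat, and the arm was touching nothing. The last picture put the tongue about 1 mm from the centre line, inside the 2 mm limit.

**Not confirmed:**
- **Large knob's index mark:** the gripper hid it during the alignment, so I could not check by eye that it stayed put. I saw no sign that the ram moved.
- **Force after letting go:** I could not measure how hard the tongue still presses on the bottom of the slot. The static torque reading just before letting go only narrowed it to about 2–15 N.

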